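# Load a turning blank between the centres of a bench lathe

### The arm

A 6-joint arm with a two-finger parallel gripper is mounted at the origin on the work surface. World frame = base frame: x ahead of the robot, y to its left, z up, the work surface at z = 0. Lengths are in m, angles in rad, forces in N, time in s.
With the tool pointing down it reaches from about 0.225 to 0.875 m from the base axis. Payload 3.4 kg.
Tool frame: the origin (TCP) lies midway between the tips of the shut fingers; the grasp point (between the pads) lies 19 mm behind it; x points along the fingers, z is the direction in which the jaws open and shut, and the axes are right-handed (so a half turn about x gives the same grasp; the last joint's range is limited). The gripper opens to 85 mm and grips with 20 to 120 N. Pads are 22 mm wide; open, the fingers measure 114 mm over their backs; the gripper's body (76 mm by 85 mm) begins 54 mm behind the grasp point. The pads swing forward as they close: fully open they stand 13 mm farther back than shut.
Start: joints at [-1.29, 0.276, 1.505, -0, 1.361, -0.121], TCP at [0.225, -0.529, 0.231] pointing down, gripper open.
Joint ranges: [-2.89, 2.89], [-0.75, 2.08], [0.22, 2.7], [-1.18, 4.32], [0.11, 2.71], [-2.7, 2.7]. Speed limits (rad/s): [2.57, 2.57, 3.14, 3.14, 3.14, 3.14].

### API

Orientations are given as a rotation vector (axis times angle).
In Python, from workcell import read_state, imaging, order gives the robot as it stands. The module is installed in compiled form; this text tells all that it offers.
- The arm moves only by the tool servo_tool, never from a script. Its arguments are lists of equal length, an entry for each row: "grip": the opening, from 0 (shut) to 1 (fully open); "translation": the shift along the tool's x, y, z in mm, a list of three; "turn": the turn about the tool's x in rad. In form: {"grip": [grip, ...], "translation": [[x, y, z], ...], "turn": [turn, ...]}. A call has 1 to 20 rows; each row is the pose to reach, as a shift and turn from the pose commanded when the call began, along the tool's axes at that moment; what a row does not reach only later rows make up. A row lasts 1/12 s, in which the tool goes at most 41.7 mm and 7.16 degrees, less where a joint would pass 70% of its speed; a pose out of reach is approached as far as the arm can. A call with a gripper value outside its range is refused whole. The fingers move at their own pace and stop on an object; "grip_force" is the grip in N (left out, the last holds). Time passes only in rows, so rows that repeat a pose let the fingers close. It gives the time, the measured TCP pose, the force and the opening at its end, in the units of the state.
- read_state(): the state, without advancing time (a new reading comes with each control period).
- imaging.read_camera(name): name is "scene" or "side" or "wrist"; returns the picture (400x640x3 uint8, red, green, blue); there is no depth.
- imaging.get_calibration(name): a dict with "K" (3x3 intrinsics, pixels), "position" and "orientation" of the camera in the world. Camera axes: x right, y up, looking along -z (the intrinsics and any distortion apply to the point x, -y, -z); pixel columns grow to the right and rows downward; lengths in m; the calibration is good to about 2 mm. The wrist camera is an equidistant fisheye: a pixel r from the principal point sees the ray r / f radians off the axis. A picture is of the moment at which its call begins: read the wrist's pose just before it. get_calibration takes no time and is no camera call; for the wrist camera it gives the pose at the moment of the call.
- order.close_job(): hands the job in, once; it reports no verdict.
The state is a dict: "clock": time; "joint_positions": joint angles; "qvel": joint speeds; "tau": joint torques, N m; "position": TCP position; "tcp_rot": TCP orientation; "wrist_force": force on the tool from outside, world axes, zero at the start; "torque": the same for the moment, N m; "grip_width": finger opening in m.
Only numpy, scipy, OpenCV 4.12 (cv2) and the standard library are available. Lean on these libraries where they do the work, as an engineer would, in place of code of your own. Each camera call takes 0.05 s, during which the arm holds its last target. There are 200 camera calls.

### The job

Lay the wooden blank in the lathe's channel, turned round end towards the hooded headstock, and let go of it. Then slide the tailstock by its red grip so that it pushes the blank into the hood until the sprung drive centre hidden inside clearly gives, without ramming it, and leave the blank pinched firmly between the two; do not disturb the cup, the toy bell or the gouge.

Things in the scene. Friction and masses are not known exactly. Their poses are not given: they have to be found in the camera images.
- lathe: Small green bench lathe, fixed; bed 80 wide (x), 470 long (y), 30 high. Origin: middle of the bed's underside, on the table; y runs along the bed from tailstock (-y end) to headstock (+y end), z up. On the bed an open aluminium channel from y = -40 to +150: floor 60 above the table, 42 wide between dark rails that rise 8 above the floor
- channel (a point): point on the channel's floor, on its centre line, 95 before the hood's mouth: the blank's underside middle can be laid here or up to 10 farther along +y. Axes as the lathe
- headstock: Green headstock with an opaque hood, at the lathe's +y end; same origin and axes as the lathe. The hood's open mouth is at y = +100, 64 wide; its roof's underside is 126 and its top 136 above the table. The channel runs on inside
- hood_mouth (a point): centre of the hood's open mouth, 76 above the table, on the blank's axis. On that axis inside is a blunt steel sprung drive centre, 22 in diameter, set at an unknown depth: its face is 15 to 40 inside the mouth. It starts to give at about 3 N, its force rises 0.9 N per mm, and it gives 10 at most; let it give 3 or more. Axes as the lathe
- tailstock (a joint): position of the sliding tailstock along the bed in m, 0 = fully back (-y end), grows to 0.14 towards the headstock. It slides stiffly (about 8 N of friction) and stays where it is left
- tail_grip (a point): grip point of the tailstock's upright red grip, a fin 18 thick (lathe x), 30 long (lathe y); the point is 22 below the fin's top, which is 130 above the table; the fin stands 57 proud of the 90 wide green saddle (saddle top 73 above the table). Axes as the lathe
- tail_pad (a point): centre of the face of the tailstock's round steel pad (26 in diameter) that pushes the blank; 76 above the table, 90 ahead (+y) of tail_grip. Axes as the lathe
- blank: Pale wooden blank, 120 long (y), about 100 g: a square stick 32 by 32 from y = -60 to +25, then turned to a round spigot 26 in diameter with a red ring from y = +25 to +60. Origin: middle of the length on the underside; y points to the round end, z up; it lies on the table. Centre of mass near y = -8
- blank_round_end (a point): centre of the blank's round end face
- blank_square_end (a point): centre of the blank's square end face
- steel_cup: bystander: steel cup, 64 in diameter, 55 high, origin at the underside's centre
- toy_bell: bystander: turned bell-shaped wooden toy, 54 in diameter, 64 high, origin at the underside's centre
- gouge: bystander: wood chisel-like gouge, dark wooden handle and flat steel blade, 200 long, lying beyond the lathe, origin at the middle of its underside
There are look-alikes about, which are no part of the job. Several things look just like the blank: the one meant starts farthest from the robot's base.

How it is judged:
By the outcome, as a careful person would: the job done as asked, in the order asked, and still so for the second after the job is handed in, with the robot touching nothing.
It also fails if it takes over 64 s, if anything falls off the work surface, if the arm or the gripper's body presses on something with over 40 N, if the wrist force passes 120 N, or if a joint passes its speed limit or range.

## Working session

There is one attempt and no reset: what is moved stays moved. The work goes in short steps, Python scripts to look and compute and a tool call to move; the robot and the scene stay as the last step left them, time stands still between calls to the robot, and variables do not carry over. Pictures are saved under pics/ and viewed, about 8 in all and at most 12, crops included, and the job is handed in when it is done.

Besides the shell and the picture viewer there is one more tool, called after "Emit:" as name(argument=value, ...), one argument or row to a line, values as JSON. servo_tool: Moves the arm, as the interface text tells. Its arguments: {"type":"object","properties":{"grip":{"type":"array","items":{"type":"number"}},"translation":{"type":"array","items":{"type":"array","items":{"type":"number"}}},"turn":{"type":"array","items":{"type":"number"}},"grip_force":{"type":"number"}},"required":["grip","translation","turn"]}

```bash
mkdir -p pics
python3 - <<'E'
from workcell import read_state, imaging
import cv2,numpy as np
s=read_state(); print(s['clock'],s['position'],s['tcp_rot'],s['grip_width'])
for n in ['scene','side','wrist']:
    c=imaging.get_calibration(n); print(n,c)
    im=imaging.read_camera(n); np.save(f'pics/{n}0.npy',im); cv2.imwrite(f'pics/{n}0.png',im[:,:,::-1])
E
```

```text
0.0 [ 0.22470767 -0.52869453  0.23044013] [ 0.9095517   1.37433202 -0.90757501] 0.08537123210764484
scene {'K': array([[487.33434005,   0.        , 316.15817165],
       [  0.        , 487.33434005, 201.75481761],
       [  0.        ,   0.        ,   1.        ]]), 'position': array([ 1.30772571, -0.39742179,  0.72657363]), 'orientation': array([0.8574787 , 0.52221819, 1.0013697 ])}
side {'K': array([[487.85514321,   0.        , 325.32261437],
       [  0.        , 487.85514321, 199.51757605],
       [  0.        ,   0.        ,   1.        ]]), 'position': array([-0.04154321,  0.54409709,  0.76716417]), 'orientation': array([ 0.41568782, -0.97235213, -2.13595458])}
wrist {'K': array([[309.70691629,   0.        , 320.46282904],
       [  0.        , 309.70691629, 202.39663683],
       [  0.        ,   0.        ,   1.        ]]), 'position': array([ 0.29017936, -0.50004377,  0.37358603]), 'orientation': array([-0.24959384,  0.16794633, -1.16000755])}
```

View pics/scene0.png

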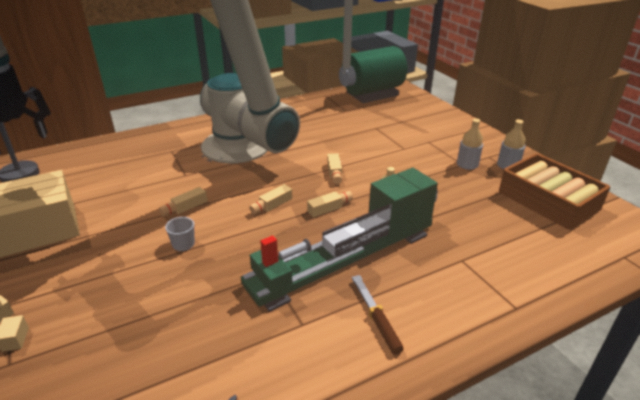

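View pics/side0.png

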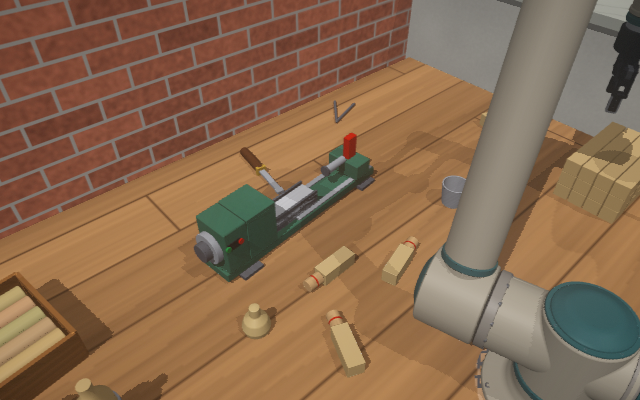

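Scene view: blank-like sticks at (335,167), (270,199), (329,203), (187,201); lathe with tailstock grip (269,250) and hood (405,205); cup (180,234), gouge (378,315), bell (391,175). In the side view three sticks are at (330,268), (400,260), (346,342), with the bell at (256,320). I'll measure them all next.

```bash
cat > h.py <<'E'
import numpy as np,cv2
from scipy.spatial.transform import Rotation as R
from workcell import read_state, imaging
def ray(c,u,v):
    K=c['K']; d=np.array([(u-K[0,2])/K[0,0],-(v-K[1,2])/K[1,1],-1.])
    return c['position'],R.from_rotvec(c['orientation']).apply(d)
def fray(c,u,v):
    K=c['K']; x,y=u-K[0,2],v-K[1,2]; r=np.hypot(x,y); t=r/K[0,0]
    return c['position'],R.from_rotvec(c['orientation']).apply([np.sin(t)*x/r,-np.sin(t)*y/r,-np.cos(t)])
def onz(pd,z):
    p,d=pd; return p+d*(z-p[2])/d[2]
def proj(c,P):
    q=R.from_rotvec(c['orientation']).inv().apply(np.atleast_2d(P)-c['position']); K=c['K']
    return np.c_[K[0,2]-K[0,0]*q[:,0]/q[:,2],K[1,2]+K[1,1]*q[:,1]/q[:,2]]
def fproj(c,P):
    q=R.from_rotvec(c['orientation']).inv().apply(np.atleast_2d(P)-c['position']); K=c['K']
    t=np.arctan2(np.hypot(q[:,0],q[:,1]),-q[:,2]); n=np.hypot(q[:,0],q[:,1])
    return np.c_[K[0,2]+K[0,0]*t*q[:,0]/n,K[1,2]-K[0,0]*t*q[:,1]/n]
def tri(a,b):
    (p,d),(q,e)=a,b; A=np.c_[d,-e]; s=np.linalg.lstsq(A,q-p,rcond=None)[0]
    x,y=p+d*s[0],q+e*s[1]; return (x+y)/2,np.linalg.norm(x-y)
E
python3 - <<'E'
from h import *
c=imaging.get_calibration('scene'); s=imaging.get_calibration('side')
for n,cc,L in [('scene',c,[(335,167),(270,199),(329,203),(187,201),(10,330),(391,175),(180,245)]),('side',s,[(330,268),(400,260),(346,342),(256,330)])]:
    for u,v in L:
        P=onz(ray(cc,u,v),.016); print(n,u,v,P.round(3),np.hypot(*P[:2]).round(3))
a=cv2.imread('pics/scene0.png')[140:300,150:450]; b=cv2.imread('pics/side0.png')[120:390,180:480]
a=cv2.resize(a,(780,416),interpolation=3); cv2.imwrite('pics/c1.png',a)
cv2.imwrite('pics/c2.png',cv2.resize(b,(660,594),interpolation=3))
E
```

```text
scene 335 167 [0.284 0.195 0.016] 0.344
scene 270 199 [ 0.345 -0.03   0.016] 0.346
scene 329 203 [0.43  0.095 0.016] 0.441
scene 187 201 [ 0.255 -0.221  0.016] 0.337
scene 10 330 [ 0.513 -0.623  0.016] 0.807
scene 391 175 [0.393 0.31  0.016] 0.5
scene 180 245 [ 0.418 -0.281  0.016] 0.504
side 330 268 [0.424 0.096 0.016] 0.435
side 400 260 [ 0.344 -0.025  0.016] 0.345
side 346 342 [0.281 0.19  0.016] 0.339
side 256 330 [0.406 0.293 0.016] 0.501
```

View pics/c1.png

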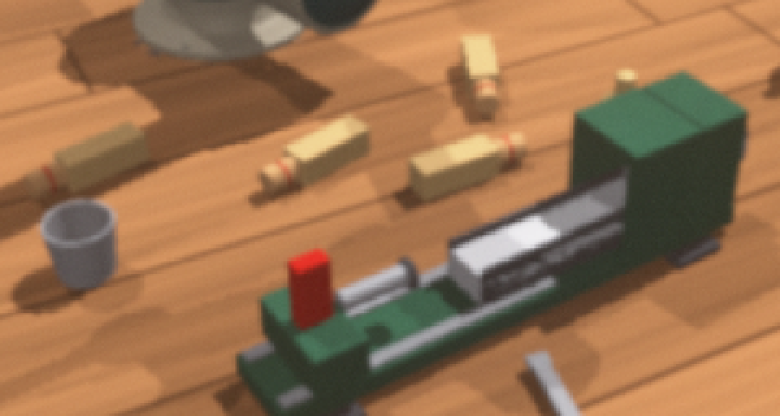

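View pics/c2.png

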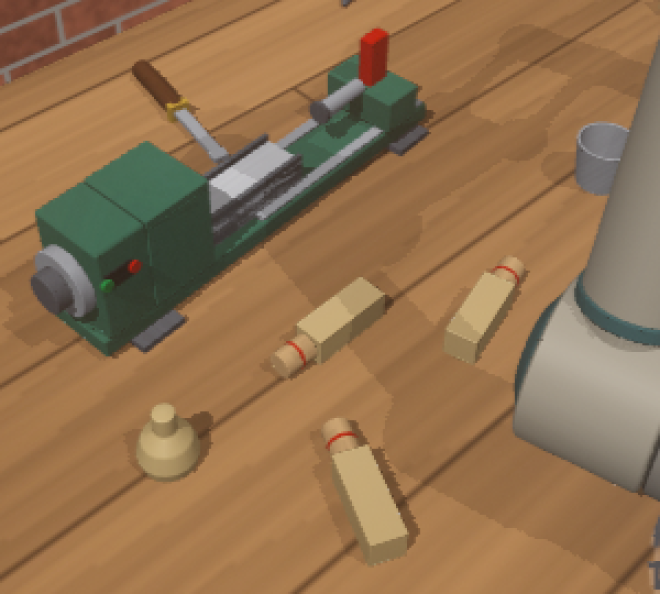

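View pics/wrist0.png

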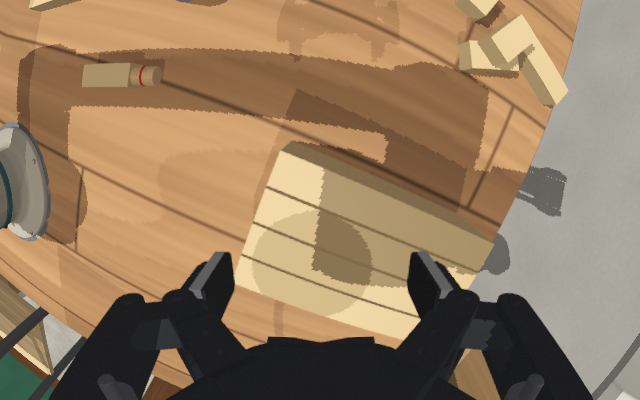

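Blank candidates: A (335,167) r≈0.34, B (270,199) r≈0.35, C (329,203) r≈0.44, D (187,201) r≈0.34. C is farthest from the base, and the crop shows its ringed spigot pointing to +y. The offcuts at the corner (10,330) have no ring or spigot. So the target is C. Next I measure the lathe and C precisely.

Run:
```python
from h import *
c=imaging.get_calibration('scene'); s=imaging.get_calibration('side')
A=lambda u,v:ray(c,150+u/2.6,140+v/2.6); B=lambda u,v:ray(s,180+u/2.2,120+v/2.2)
pts={'mouthNear':((577,117),(212,187)),'mouthFar':((637,155),(150,143)),'backFar':((745,113),(37,213)),'backNear':((683,73),(98,235))}
for k,(a,b) in pts.items():
    P,e=tri(A(*a),B(*b)); print(k,P.round(4),e.round(4), onz(A(*a),.136).round(4),onz(B(*b),.136).round(4))
# red fin
for n,cc in(('scene',c),('side',s)):
    im=np.load(f'pics/{n}0.npy').astype(int); m=((im[...,0]>120)&(im[...,1]<50)&(im[...,2]<50)).astype(np.uint8)
    N,l,st,ce=cv2.connectedComponentsWithStats(m)
    for i in range(1,N):
        if st[i,4]>40:
            cn=cv2.findContours((l==i).astype(np.uint8),0,2)[0][0]; h=cv2.approxPolyDP(cv2.convexHull(cn),2,True)[:,0]
            print(n,st[i],ce[i],h.tolist())
    # blank C mask near
    hsv=cv2.cvtColor(im.astype(np.uint8),cv2.COLOR_RGB2HSV)
    u,v=(329,203) if n=='scene' else (330,268)
    print(hsv[v-3:v+4:3,u-3:u+4:3].tolist(), hsv[v+30,u+25].tolist())
```

```text
mouthNear [0.5472 0.1343 0.1262] 0.009 [0.5622 0.1292 0.136 ] [0.5356 0.1369 0.136 ]
mouthFar [0.627  0.1421 0.1324] 0.0062 [0.6327 0.1416 0.136 ] [0.6212 0.1421 0.136 ]
backFar [0.6158 0.2663 0.1294] 0.0015 [0.6237 0.2598 0.136 ] [0.6084 0.2687 0.136 ]
backNear [0.5493 0.2476 0.1394] 0.003 [0.5455 0.2529 0.136 ] [0.5514 0.2449 0.136 ]
scene [262 239  14   7  51] [268.39215686 242.29411765] [[275, 240], [266, 245], [262, 244], [269, 239]]
[[[20, 98, 241], [20, 101, 238], [18, 111, 218]], [[17, 116, 172], [17, 118, 136], [17, 120, 123]], [[16, 122, 121], [16, 118, 123], [17, 117, 122]]] [130, 3, 236]
side [343 133  13  26 156] [347.44871795 144.19871795] [[352, 133], [355, 136], [346, 158], [343, 152], [344, 138]]
[[[19, 98, 201], [19, 98, 201], [20, 97, 200]], [[19, 98, 201], [19, 98, 201], [19, 99, 201]], [[19, 98, 201], [19, 99, 200], [18, 114, 125]]] [15, 133, 169]
```

```bash
cat >> h.py <<'E'
def rel(target,s=None):
    "world target TCP -> tool-frame shift mm"
    s=s or read_state(); return (R.from_rotvec(s['tcp_rot']).inv().apply(np.array(target)-s['position'])*1000).round(1)
E
python3 - <<'E'
from h import *
s=read_state(); M=R.from_rotvec(s['tcp_rot']).as_matrix(); print(M.round(3))
print('to',rel([.43,.03,.30]))
w=imaging.get_calibration('wrist'); print('cam in tool',(M.T@(w['position']-s['position'])).round(3), (M.T@R.from_rotvec(w['orientation']).as_matrix()).round(2))
c=imaging.get_calibration('scene'); d=imaging.get_calibration('side')
print('fin top',onz(ray(c,268.4,242.2),.13).round(4))
for u,v in[(352,133),(355,136),(344,138)]: print(onz(ray(d,u,v),.13).round(4))
E
```

```text
[[-0.     0.92   0.391]
 [ 0.001  0.391 -0.92 ]
 [-1.     0.    -0.001]]
to [ -68.7  407.5 -434.1]
cam in tool [-0.143  0.071 -0.001] [[ 0.    0.28 -0.96]
 [ 0.    0.96  0.28]
 [ 1.   -0.    0.  ]]
fin top [ 0.631  -0.1486  0.13  ]
[ 0.6225 -0.155   0.13  ]
[ 0.609  -0.1514  0.13  ]
[ 0.62   -0.1265  0.13  ]
```

Emit:
servo_tool(
  grip=[1,1,1,1,1,1,1,1,1,1,1,1,1,1,1,1,1,1],
  translation=[
    [-80,0,0],
    [-90,25,-30],
    [-90,60,-65],
    [-90,90,-100],
    [-90,120,-130],
    [-90,150,-160],
    [-90,180,-190],
    [-90,210,-220],
    [-90,240,-250],
    [-90,270,-280],
    [-90,300,-310],
    [-90,330,-345],
    [-90,360,-380],
    [-90,400,-420],
    [-90,410,-430],
    [-90,410,-430],
    [-90,410,-430],
    [-90,410,-430],
  ],
  turn=[-0.1,-0.2,-0.3,-0.4,-0.5,-0.6,-0.7,-0.8,-0.9,-1.0,-1.1,-1.2,-1.29,-1.29,-1.29,-1.29,-1.29,-1.29],
)

```text
clock: 1.65
position: [0.434, 0.0281, 0.3209]
tcp_rot: [-0.098, 1.57, 0.098]
wrist_force: [0.6, -1.5, 0.2]
grip_width: 0.0851
```

Run:
```python
from h import *
import pickle
s=read_state(); w=imaging.get_calibration('wrist'); im=imaging.read_camera('wrist')
print(s['clock'],s['position'],R.from_rotvec(s['tcp_rot']).as_matrix().round(3).tolist())
pickle.dump((s,w,im),open('pics/w1.pkl','wb')); cv2.imwrite('pics/w1.png',cv2.resize(im,(800,500))[:,:,::-1])
```

```text
1.65 [0.43397829 0.02808235 0.32087202] [[-0.001, -0.124, 0.992], [-0.0, 0.992, 0.124], [-1.0, -0.0, -0.001]]
```

View pics/w1.png

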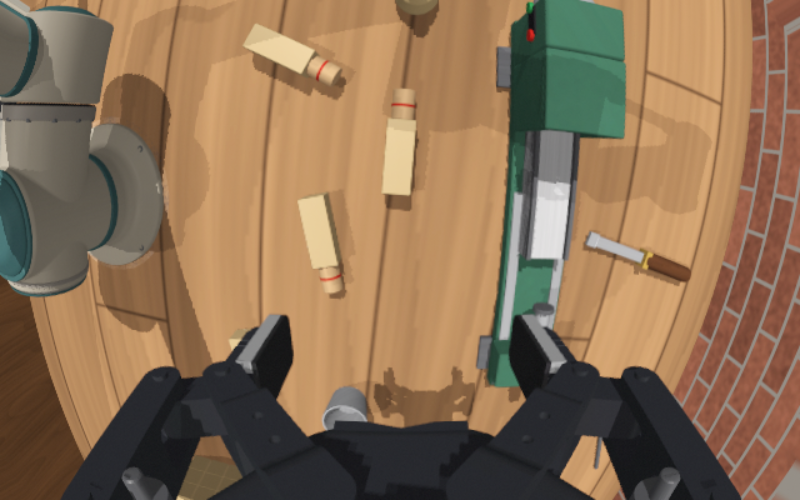

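The wrist view shows C at (400,142) with its spigot pointing up (+y). The lathe channel runs from (545,258) to the mouth at (559,131), and the gouge is at (640,255), clear of everything.

Run:
```python
from h import *
import pickle
s,w,im=pickle.load(open('pics/w1.pkl','rb'))
hsv=cv2.cvtColor(im,cv2.COLOR_RGB2HSV)
x0,y0,x1,y1=296,64,344,164
m=((hsv[...,1]<112)&(hsv[...,2]>160)).astype(np.uint8); k=np.zeros_like(m);k[y0:y1,x0:x1]=1; m&=k
N,l,st,ce=cv2.connectedComponentsWithStats(m)
for i in range(1,N):
    if st[i,4]>100:
        cn=cv2.findContours((l==i).astype(np.uint8),0,2)[0][0]
        r=cv2.minAreaRect(cn); b=cv2.boxPoints(r); P=np.array([onz(fray(w,*p),.032) for p in b])
        print(st[i],ce[i],r,'ctr',P.mean(0).round(4)); print(P.round(4).tolist(), [np.linalg.norm(P[j]-P[(j+1)%4]).round(4) for j in range(4)])
red=((hsv[...,0]<6)|(hsv[...,0]>174))&(hsv[...,1]>150)&(k>0)
yy,xx=np.nonzero(red); print('ring',len(xx),xx.mean(),yy.mean(),onz(fray(w,xx.mean(),yy.mean()),.028).round(4))
big=cv2.resize(im[90:215,395:480],None,fx=4.6,fy=4.6,interpolation=2)
big2=cv2.resize(im[60:165,290:350],None,fx=5.5,fy=5.5,interpolation=2)
can=np.zeros((600,740,3),np.uint8); can[:big.shape[0],:big.shape[1]]=big; can[:big2.shape[0],400:400+big2.shape[1]]=big2
cv2.imwrite('pics/c3.png',can[:,:,::-1])
```

```text
[315  71  17  12 174] [323.02873563  76.13793103] ((323.0, 76.5), (11.0, 16.0), 90.0) ctr [0.4213 0.1531 0.032 ]
[[0.4095, 0.1595, 0.032], [0.4312, 0.1622, 0.032], [0.4331, 0.1468, 0.032], [0.4114, 0.144, 0.032]] [np.float64(0.0219), np.float64(0.0156), np.float64(0.0219), np.float64(0.0156)]
[ 305   85   28   72 1580] [318.87341772 121.6443038 ] ((318.89105224609375, 120.11128234863281), (23.644458770751953, 70.4947738647461), 4.5739216804504395) ctr [0.4233 0.0917 0.032 ]
[[0.409, 0.0416, 0.032], [0.4049, 0.1403, 0.032], [0.4372, 0.1418, 0.032], [0.4421, 0.0431, 0.032]] [np.float64(0.0988), np.float64(0.0324), np.float64(0.0988), np.float64(0.0332)]
ring 20 323.3 83.55 [0.4229 0.1437 0.028 ]
```

View pics/c3.png

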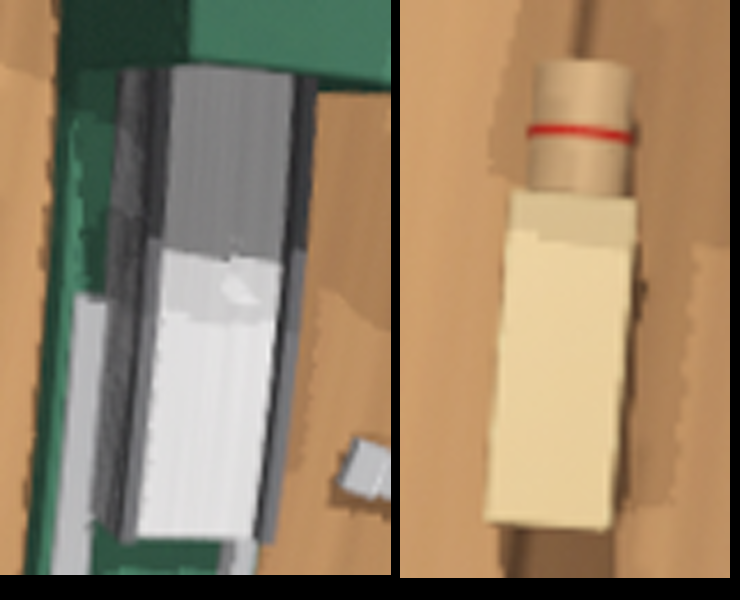

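Run:
```python
from h import *
import pickle
s,w,im=pickle.load(open('pics/w1.pkl','rb'))
b=lambda u,v,z:onz(fray(w,290+(u-400)/5.5-.4,60+v/5.5-.4),z)
l=lambda u,v,z:onz(fray(w,395+u/4.6-.4,90+v/4.6-.4),z)
Q=[b(487,522,.032),b(612,528,.032),b(635,192,.032),b(512,192,.032)]
print(np.round(Q,4).tolist())
q0,q1=(Q[0]+Q[1])/2,(Q[2]+Q[3])/2; d=q1-q0; print('blank sq end',q0.round(4),'shoulder',q1.round(4),'len',np.linalg.norm(d),'yaw',np.degrees(np.arctan2(-d[0],d[1])),'width',np.linalg.norm(Q[1]-Q[0]))
e=(b(535,62,.016)+b(635,62,.016))/2; print('round end',e.round(4))
L0,R0=l(137,538,.068),l(252,538,.06); L1,R1=l(172,68,.068),l(292,74,.06)
print('floor near',L0.round(4),R0.round(4),'far',L1.round(4),R1.round(4))
for a,c in((L0,L1),(R0,R1)): print('yaw',np.degrees(np.arctan2(-(c-a)[0],(c-a)[1])))
# hood top mouth edge at z .136 in full picture: (512,131)/(624,137) of 800
H=[onz(fray(w,u*.8-.1,v*.8-.1),.136) for u,v in((513,131),(624,138))]; print('hood edge',np.round(H,4).tolist())
```

```text
[[0.4106, 0.0415, 0.032], [0.4424, 0.044, 0.032], [0.4371, 0.1296, 0.032], [0.4067, 0.1258, 0.032]]
blank sq end [0.4265 0.0427 0.032 ] shoulder [0.4219 0.1277 0.032 ] len 0.08504850405314503 yaw 3.063376635868046 width 0.031899006138250266
round end [0.4204 0.1634 0.016 ]
floor near [ 0.5829 -0.0027  0.068 ] [6.252e-01 1.000e-04 6.000e-02] far [0.5674 0.1365 0.068 ] [0.6091 0.1435 0.06  ]
yaw 6.3679067099744335
yaw 6.424463666334427
hood edge [[0.5184, 0.125, 0.136], [0.6298, 0.1424, 0.136]]
```

Emit:
servo_tool(
  grip=[1,1,1,1,1,1,1,1,1,1,1,1,1,1],
  translation=[
    [30,35,-2],
    [65,65,-2],
    [100,65,-2],
    [135,65,-2],
    [170,65,-2],
    [205,65,-2],
    [235,65,-2],
    [260,65,-2],
    [280,65,-2],
    [292,65,-2],
    [302,65,-2],
    [309,65,-2],
    [311,65,-2],
    [311,65,-2],
  ],
  turn=[0.07,0.07,0.07,0.07,0.07,0.07,0.07,0.07,0.07,0.07,0.07,0.07,0.07,0.07],
)

```text
clock: 2.87
position: [0.4241, 0.0902, 0.0101]
tcp_rot: [-0.039, 1.571, 0.039]
wrist_force: [-0.3, 0.3, 0.1]
grip_width: 0.0854
```

Emit:
servo_tool(
  grip=[0.3,0.2,0.1,0,0,0,0,0,0,0],
  translation=[
    [0,0,0],
    [0,0,0],
    [0,0,0],
    [0,0,0],
    [0,0,0],
    [0,0,0],
    [0,0,0],
    [0,0,0],
    [0,0,0],
    [0,0,0],
  ],
  turn=[0,0,0,0,0,0,0,0,0,0],
  grip_force=40,
)

```text
clock: 3.7
position: [0.4247, 0.0912, 0.0109]
tcp_rot: [-0.04, 1.569, 0.04]
wrist_force: [-0.8, -1.2, 6.4]
grip_width: 0.031
```

Emit:
servo_tool(
  grip=[0,0,0,0,0,0,0,0,0,0,0,0,0,0,0,0],
  translation=[
    [-15,0,0],
    [-45,0,0],
    [-80,0,0],
    [-110,0,15],
    [-130,-15,45],
    [-130,-30,80],
    [-130,-45,115],
    [-130,-60,145],
    [-130,-64,165],
    [-125,-64,172],
    [-110,-64,172],
    [-95,-64,172],
    [-85,-64,172],
    [-85,-64,172],
    [-85,-64,172],
    [-85,-64,172],
  ],
  turn=[0,0,0,-0.03,-0.06,-0.06,-0.06,-0.06,-0.06,-0.06,-0.06,-0.06,-0.06,-0.06,-0.06,-0.06],
)

```text
clock: 5.03
position: [0.5993, 0.0362, 0.0959]
tcp_rot: [-0.088, 1.568, 0.087]
wrist_force: [0.2, 0.8, -0.8]
grip_width: 0.0312
```

Run:
```python
from h import *
import pickle
s=read_state(); w=imaging.get_calibration('wrist'); im=imaging.read_camera('wrist')
print(s['clock'],s['position'],R.from_rotvec(s['tcp_rot']).as_matrix().round(3).tolist(),s['wrist_force'],s['grip_width'])
pickle.dump((s,w,im),open('pics/w2.pkl','wb')); cv2.imwrite('pics/w2.png',cv2.resize(im,(800,500))[:,:,::-1])
```

```text
5.0333 [0.59925159 0.03624987 0.09585268] [[0.001, -0.111, 0.994], [-0.0, 0.994, 0.111], [-1.0, -0.0, 0.001]] [ 0.24316812  0.7674486  -0.80880574] 0.03118640261127169
```

View pics/w2.png

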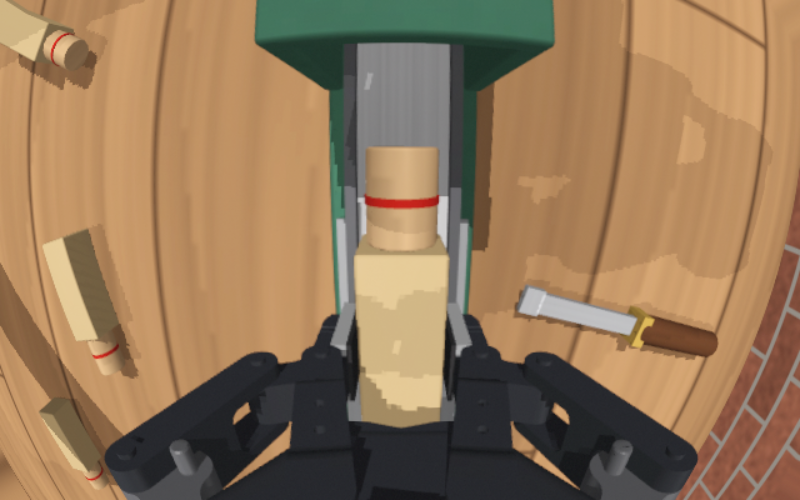

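The wrist view shows the blank held squarely. The spigot's centre column is 402 and the channel floor spans 357–451 (centre 404). I check its position along y against the hood edge.

Run:
```python
from h import *
import pickle
s,w,im=pickle.load(open('pics/w2.pkl','rb'))
u=np.array([-.1115,.9938]); 
f=lambda a,b,z:onz(fray(w,a*.8-.1,b*.8-.1),z)
O=np.array([.5996,.0385]); x=np.array([.9938,.1115])
for n,a,b,z in[('hoodL',256,43,.136),('hoodR',553,43,.136),('roundend',402,147,.108),('shoulder',402,253,.117),('floorL',357,130,.06),('floorR',451,130,.06)]:
    P=f(a,b,z); print(n,P.round(4),'lathe xy',((P[:2]-O)@x*1000).round(1),((P[:2]-O)@u*1000).round(1))
```

```text
hoodL [0.5483 0.1336 0.136 ] lathe xy -40.4 100.2
hoodR [0.6295 0.143  0.136 ] lathe xy 41.3 100.5
roundend [0.5917 0.1069 0.108 ] lathe xy -0.2 68.9
shoulder [0.5955 0.0729 0.117 ] lathe xy -0.2 34.7
floorL [0.5706 0.1123 0.06  ] lathe xy -20.6 76.5
floorR [0.6133 0.1171 0.06  ] lathe xy 22.4 76.6
```

Emit:
servo_tool(
  grip=[0,0,0,0,0,0,0],
  translation=[
    [6,0,1],
    [12,0,1],
    [17,0,1],
    [21,0,1],
    [24,0,1],
    [24,0,1],
    [24,0,1],
  ],
  turn=[0,0,0,0,0,0,0],
)

```text
clock: 5.67
position: [0.6003, 0.0361, 0.0711]
tcp_rot: [-0.087, 1.569, 0.087]
wrist_force: [-0.3, -0.1, -1.5]
grip_width: 0.0312
```

Emit:
servo_tool(
  grip=[0,0,0.45,0.5,0.6,0.7,0.7,0.7,0.7,0.7],
  translation=[
    [1,0,0],
    [1,0,0],
    [1,0,0],
    [1,0,0],
    [1,0,0],
    [0,0,0],
    [-5,0,0],
    [-25,0,0],
    [-55,0,0],
    [-90,0,0],
  ],
  turn=[0,0,0,0,0,0,0,0,0,0],
)

```text
clock: 6.5
position: [0.5989, 0.0362, 0.1608]
tcp_rot: [-0.087, 1.573, 0.088]
wrist_force: [0.8, -0.0, -0.7]
grip_width: 0.0594
```

Emit:
servo_tool(
  grip=[0.7,0.7,0.7,0.7,0.7,0.7,0.7,0.7,0.7],
  translation=[
    [-35,-35,0],
    [-70,-70,0],
    [-100,-105,0],
    [-120,-140,0],
    [-120,-170,0],
    [-120,-185,0],
    [-120,-185,0],
    [-120,-185,0],
    [-120,-185,0],
  ],
  turn=[0,0,0,0,0,0,0,0,0],
)

```text
clock: 7.25
position: [0.6203, -0.1469, 0.281]
tcp_rot: [-0.086, 1.57, 0.088]
wrist_force: [-0.8, -0.1, 0.2]
grip_width: 0.0597
```

Run:
```python
from h import *
import pickle
s=read_state(); w=imaging.get_calibration('wrist'); im=imaging.read_camera('wrist')
print(s['clock'],s['position'],R.from_rotvec(s['tcp_rot']).as_matrix().round(3).tolist(),s['wrist_force'],s['grip_width'])
pickle.dump((s,w,im),open('pics/w3.pkl','wb')); cv2.imwrite('pics/w3.png',cv2.resize(im,(800,500))[:,:,::-1])
```

```text
7.25 [ 0.62032841 -0.14688913  0.28095449] [[-0.001, -0.111, 0.994], [0.001, 0.994, 0.111], [-1.0, 0.001, -0.001]] [-0.78944808 -0.10459273  0.19406861] 0.05972663828020658
```

View pics/w3.png

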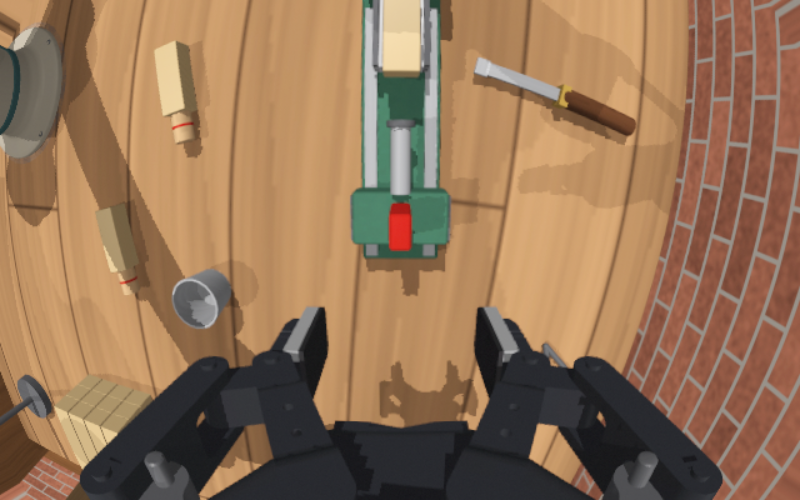

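The blank lies in the channel with its square end at (402,55–75), aligned with the rails. The red fin's top is at about (400,236), and the pad face is at (400,123).

Run:
```python
from h import *
import pickle
s,w,im=pickle.load(open('pics/w3.pkl','rb'))
O=np.array([.5996,.0385]);u=np.array([-.1115,.9938]); x=np.array([.9938,.1115])
hsv=cv2.cvtColor(im,cv2.COLOR_RGB2HSV).astype(int)
for v in range(160,204,2): print(v,hsv[v,320].tolist(), hsv[v,311].tolist(),end=' ')
red=((hsv[...,0]<6)|(hsv[...,0]>174))&(hsv[...,1]>180); red[:155]=0;red[210:]=0; red[:,:300]=0;red[:,345:]=0
top=red&(hsv[...,2]>190); 
for n,m in(('all',red),('bright',top)):
    yy,xx=np.nonzero(m); print('\n',n,len(xx),xx.min(),xx.max(),yy.min(),yy.max())
f=lambda a,b,z:onz(fray(w,a,b),z)
def pr(n,P): print(n,P.round(4),'lathe',((P[:2]-O)@x*1000).round(1),((P[:2]-O)@u*1000).round(1))
yy,xx=np.nonzero(red); 
pr('fin top back edge',f((xx[yy>190].min()+xx[yy>190].max())/2,yy.max()+.5,.13)); pr('fin base front',f(320,yy.min()-.5,.073))
for k in(178,184,192): a=xx[yy==k]; pr('row%d'%k,f(a.min()-.5,k,.13)); pr('',f(a.max()+.5,k,.13))
pr('pad top front',f(400*.8,120*.8,.089)); pr('blank sq top edge',f(402*.8,56*.8,.092));pr('blank sq bottom edge',f(402*.8,76*.8,.06))
```

```text
160 [76, 104, 86] [75, 105, 133] 162 [6, 160, 97] [76, 106, 132] 164 [1, 219, 165] [77, 108, 132] 166 [1, 221, 166] [72, 77, 120] 168 [1, 220, 166] [44, 48, 106] 170 [1, 218, 166] [10, 108, 125] 172 [1, 216, 218] [5, 157, 167] 174 [1, 213, 226] [3, 181, 186] 176 [2, 216, 226] [4, 183, 185] 178 [1, 213, 226] [3, 180, 186] 180 [1, 212, 226] [3, 182, 185] 182 [1, 214, 225] [3, 183, 184] 184 [1, 213, 225] [3, 181, 183] 186 [1, 214, 224] [3, 179, 184] 188 [1, 214, 224] [3, 183, 183] 190 [1, 215, 224] [3, 182, 184] 192 [2, 216, 224] [4, 177, 183] 194 [2, 216, 223] [3, 175, 181] 196 [2, 218, 223] [3, 194, 181] 198 [2, 215, 219] [5, 145, 127] 200 [5, 165, 145] [72, 92, 80] 202 [75, 108, 85] [76, 107, 86] 
 all 625 311 328 163 199

 bright 458 312 327 171 199
fin top back edge [ 0.6203 -0.1571  0.13  ] lathe -1.3 -196.7
fin base front [ 0.6175 -0.1292  0.073 ] lathe -0.9 -168.7
row178 [ 0.6102 -0.1365  0.13  ] lathe -9.0 -175.1
 [ 0.6265 -0.1346  0.13  ] lathe 7.5 -175.1
row184 [ 0.6098 -0.1425  0.13  ] lathe -10.0 -181.0
 [ 0.6272 -0.1406  0.13  ] lathe 7.5 -181.0
row192 [ 0.6116 -0.1504  0.13  ] lathe -9.1 -189.1
 [ 0.6282 -0.1486  0.13  ] lathe 7.6 -189.1
pad top front [ 0.6092 -0.0548  0.089 ] lathe -0.8 -93.8
blank sq top edge [0.6047 0.001  0.092 ] lathe 0.9 -37.8
blank sq bottom edge [ 0.6061 -0.0111  0.06  ] lathe 0.9 -50.0
```

Emit:
servo_tool(
  grip=[0.7,0.7,0.7,0.7,0.7,0.7,0.7,0.7,0.7,0.7,0,0,0,0,0,0,0,0],
  translation=[
    [35,4,-1],
    [70,4,-1],
    [105,4,-1],
    [135,4,-1],
    [160,4,-1],
    [178,4,-1],
    [187,4,-1],
    [192,4,-1],
    [192,4,-1],
    [192,4,-1],
    [192,4,-1],
    [192,4,-1],
    [192,4,-1],
    [192,4,-1],
    [192,4,-1],
    [192,4,-1],
    [192,4,-1],
    [192,4,-1],
  ],
  turn=[0,0,0,0,0,0,0,0,0,0,0,0,0,0,0,0,0,0],
  grip_force=60,
)

```text
clock: 8.8
position: [0.6191, -0.1442, 0.0905]
tcp_rot: [-0.087, 1.569, 0.086]
wrist_force: [-2.4, 0.1, 6.2]
grip_width: 0.0175
```

Emit:
servo_tool(
  grip=[0,0,0,0,0,0,0,0,0,0],
  translation=[
    [0,3,0],
    [0,7,0],
    [0,11,0],
    [0,15,0],
    [0,19,0],
    [0,23,0],
    [0,27,0],
    [0,30,0],
    [0,32,0],
    [0,34,0],
  ],
  turn=[0,0,0,0,0,0,0,0,0,0],
)

```text
clock: 9.63
position: [0.6159, -0.1134, 0.0905]
tcp_rot: [-0.092, 1.568, 0.083]
wrist_force: [-2.2, -8.5, 4.1]
grip_width: 0.0174
```

Emit:
servo_tool(
  grip=[0,0,0,0,0,0,0,0,0,0,0,0],
  translation=[
    [0,2,0],
    [0,4,0],
    [0,6,0],
    [0,8,0],
    [0,10,0],
    [0,12,0],
    [0,14,0],
    [0,16,0],
    [0,18,0],
    [0,20,0],
    [0,22,0],
    [0,24,0],
  ],
  turn=[0,0,0,0,0,0,0,0,0,0,0,0],
)

```text
clock: 10.63
position: [0.6134, -0.0898, 0.0905]
tcp_rot: [-0.092, 1.568, 0.082]
wrist_force: [-1.6, -9.7, 4.4]
grip_width: 0.017
```

Emit:
servo_tool(
  grip=[0,0,0,0,0,0,0,0,0,0],
  translation=[
    [0,2,0],
    [0,4,0],
    [0,6,0],
    [0,8,0],
    [0,10,0],
    [0,12,0],
    [0,14,0],
    [0,16,0],
    [0,18,0],
    [0,20,0],
  ],
  turn=[0,0,0,0,0,0,0,0,0,0],
)

```text
clock: 11.47
position: [0.6112, -0.0699, 0.0905]
tcp_rot: [-0.092, 1.568, 0.082]
wrist_force: [-2.1, -8.5, 5.1]
grip_width: 0.0171
```

Emit:
servo_tool(
  grip=[0,0,0,0,0,0,0],
  translation=[
    [0,1.5,0],
    [0,3,0],
    [0,4.5,0],
    [0,6,0],
    [0,7.5,0],
    [0,9,0],
    [0,9,0],
  ],
  turn=[0,0,0,0,0,0,0],
)

```text
clock: 12.05
position: [0.6102, -0.0605, 0.0905]
tcp_rot: [-0.091, 1.568, 0.083]
wrist_force: [-2.9, -7.6, 4.4]
grip_width: 0.0171
```

Run:
```python
from h import *
import pickle
w=imaging.get_calibration('wrist'); im=imaging.read_camera('wrist')
pickle.dump((w,im),open('pics/w4.pkl','wb')); cv2.imwrite('pics/w4.png',cv2.resize(im,(800,500))[:,:,::-1])
```

```text
(no output)
```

View pics/w4.png

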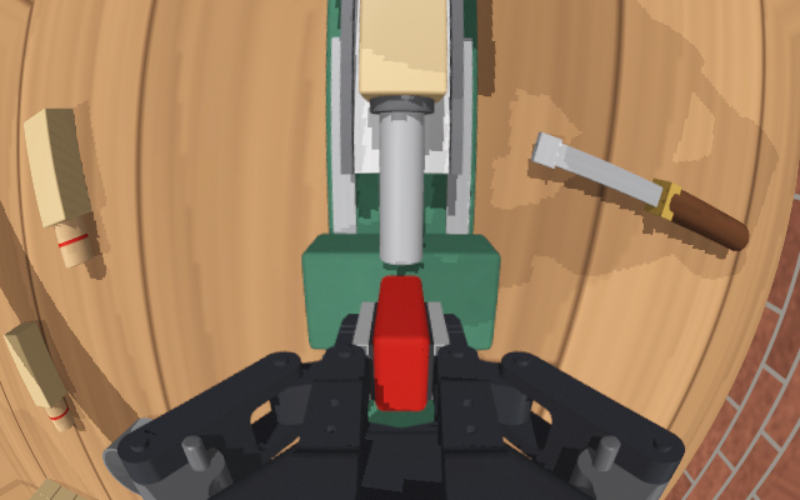

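The pad (402,103) sits squarely against the blank, which is straight in the channel. I now feel forward in small steps.

Emit:
servo_tool(
  grip=[0,0,0],
  translation=[
    [0,1,0],
    [0,2,0],
    [0,3,0],
  ],
  turn=[0,0,0],
)

```text
clock: 12.35
position: [0.6099, -0.0579, 0.0905]
tcp_rot: [-0.092, 1.568, 0.083]
wrist_force: [-1.6, -9.0, 4.7]
grip_width: 0.0175
```

Emit:
servo_tool(
  grip=[0,0,0],
  translation=[
    [0,1,0],
    [0,2,0],
    [0,3,0],
  ],
  turn=[0,0,0],
)

```text
clock: 12.6
position: [0.6096, -0.0549, 0.0905]
tcp_rot: [-0.092, 1.568, 0.083]
wrist_force: [-2.2, -8.3, 5.3]
grip_width: 0.0172
```

Emit:
servo_tool(
  grip=[0,0,0],
  translation=[
    [0,1,0],
    [0,2,0],
    [0,3,0],
  ],
  turn=[0,0,0],
)

```text
clock: 12.85
position: [0.6093, -0.0519, 0.0905]
tcp_rot: [-0.091, 1.568, 0.083]
wrist_force: [-1.1, -8.7, 4.4]
grip_width: 0.0174
```

Emit:
servo_tool(
  grip=[0,0],
  translation=[
    [0,1,0],
    [0,2,0],
  ],
  turn=[0,0],
)

```text
clock: 13.02
position: [0.6091, -0.0499, 0.0905]
tcp_rot: [-0.092, 1.568, 0.083]
wrist_force: [-1.3, -9.4, 4.2]
grip_width: 0.0171
```

Emit:
servo_tool(
  grip=[0,0],
  translation=[
    [0,1,0],
    [0,2,0],
  ],
  turn=[0,0],
)

```text
clock: 13.18
position: [0.6089, -0.0479, 0.0905]
tcp_rot: [-0.091, 1.568, 0.083]
wrist_force: [-0.8, -9.5, 5.4]
grip_width: 0.0172
```

Emit:
servo_tool(
  grip=[0,0],
  translation=[
    [0,1,0],
    [0,2,0],
  ],
  turn=[0,0],
)

```text
clock: 13.35
position: [0.6086, -0.0459, 0.0905]
tcp_rot: [-0.091, 1.568, 0.083]
wrist_force: [-2.0, -8.0, 4.1]
grip_width: 0.0176
```

Emit:
servo_tool(
  grip=[0,0],
  translation=[
    [0,1,0],
    [0,2,0],
  ],
  turn=[0,0],
)

```text
clock: 13.52
position: [0.6084, -0.0439, 0.0905]
tcp_rot: [-0.091, 1.568, 0.083]
wrist_force: [-1.6, -9.1, 5.7]
grip_width: 0.017
```

Emit:
servo_tool(
  grip=[0,0],
  translation=[
    [0,1,0],
    [0,2,0],
  ],
  turn=[0,0],
)

```text
clock: 13.68
position: [0.6082, -0.0419, 0.0905]
tcp_rot: [-0.091, 1.568, 0.083]
wrist_force: [-1.5, -8.0, 5.5]
grip_width: 0.0174
```

Emit:
servo_tool(
  grip=[0,0],
  translation=[
    [0,1,0],
    [0,2,0],
  ],
  turn=[0,0],
)

```text
clock: 13.85
position: [0.608, -0.04, 0.0905]
tcp_rot: [-0.091, 1.568, 0.083]
wrist_force: [-1.8, -8.8, 5.2]
grip_width: 0.0175
```

Emit:
servo_tool(
  grip=[0,0],
  translation=[
    [0,1,0],
    [0,2,0],
  ],
  turn=[0,0],
)

```text
clock: 14.02
position: [0.6078, -0.038, 0.0905]
tcp_rot: [-0.091, 1.568, 0.083]
wrist_force: [-2.0, -8.5, 4.9]
grip_width: 0.0172
```

Emit:
servo_tool(
  grip=[0,0],
  translation=[
    [0,1,0],
    [0,2,0],
  ],
  turn=[0,0],
)

```text
clock: 14.18
position: [0.6076, -0.036, 0.0905]
tcp_rot: [-0.091, 1.568, 0.083]
wrist_force: [-1.6, -9.0, 4.3]
grip_width: 0.0173
```

Emit:
servo_tool(
  grip=[0,0],
  translation=[
    [0,1,0],
    [0,2,0],
  ],
  turn=[0,0],
)

```text
clock: 14.35
position: [0.6075, -0.0352, 0.0905]
tcp_rot: [-0.093, 1.567, 0.081]
wrist_force: [-1.9, -12.8, 4.3]
grip_width: 0.0171
```

Emit:
servo_tool(
  grip=[0,0],
  translation=[
    [0,1,0],
    [0,2,0],
  ],
  turn=[0,0],
)

```text
clock: 14.52
position: [0.6073, -0.0338, 0.0905]
tcp_rot: [-0.094, 1.567, 0.081]
wrist_force: [-1.1, -14.9, 5.0]
grip_width: 0.0175
```

Emit:
servo_tool(
  grip=[0,0,0,0],
  translation=[
    [0,0.7,0],
    [0,1.4,0],
    [0,2,0],
    [0,2,0],
  ],
  turn=[0,0,0,0],
)

```text
clock: 14.85
position: [0.6072, -0.0325, 0.0905]
tcp_rot: [-0.095, 1.567, 0.08]
wrist_force: [-1.2, -14.5, 4.0]
grip_width: 0.0172
```

Emit:
servo_tool(
  grip=[0,0,0,0],
  translation=[
    [0,0.8,0],
    [0,1.6,0],
    [0,2.2,0],
    [0,2.2,0],
  ],
  turn=[0,0,0,0],
)

```text
clock: 15.18
position: [0.607, -0.0309, 0.0905]
tcp_rot: [-0.096, 1.567, 0.079]
wrist_force: [-1.0, -16.7, 3.9]
grip_width: 0.0175
```

Emit:
servo_tool(
  grip=[0,0,0,0],
  translation=[
    [0,-1,0],
    [0,-2,0],
    [0,-3,0],
    [0,-3,0],
  ],
  turn=[0,0,0,0],
)

```text
clock: 15.52
position: [0.607, -0.0308, 0.0905]
tcp_rot: [-0.091, 1.568, 0.083]
wrist_force: [-0.5, -8.0, 4.4]
grip_width: 0.0175
```

Emit:
servo_tool(
  grip=[0.3,0.5,0.6,0.6,0.6,0.6,0.6,0.6,0.6,0.6,0.6,0.6],
  translation=[
    [0,0,0],
    [0,0,0],
    [0,0,0],
    [0,0,0],
    [-8,0,0],
    [-20,0,0],
    [-40,0,0],
    [-65,0,0],
    [-95,0,0],
    [-125,0,0],
    [-140,0,0],
    [-140,0,0],
  ],
  turn=[0,0,0,0,0,0,0,0,0,0,0,0],
)

```text
clock: 16.52
position: [0.6088, -0.0274, 0.2345]
tcp_rot: [-0.089, 1.56, 0.086]
wrist_force: [1.1, 0.2, 0.2]
grip_width: 0.0515
```

Run:
```python
from h import *
import pickle
s=read_state(); w=imaging.get_calibration('wrist'); im=imaging.read_camera('wrist')
print(s['clock'],s['position'],s['wrist_force'],s['grip_width'])
pickle.dump((s,w,im),open('pics/w5.pkl','wb'))
a=imaging.read_camera('scene')
x=np.vstack([cv2.resize(im[:240],(640,240)),cv2.resize(a[150:310,150:450],(640,341))]); cv2.imwrite('pics/w5.png',x[:,:,::-1])
```

```text
16.5167 [ 0.60880953 -0.0274268   0.23454108] [1.06283312 0.22030053 0.23645165] 0.05153866361562568
```

View pics/w5.png

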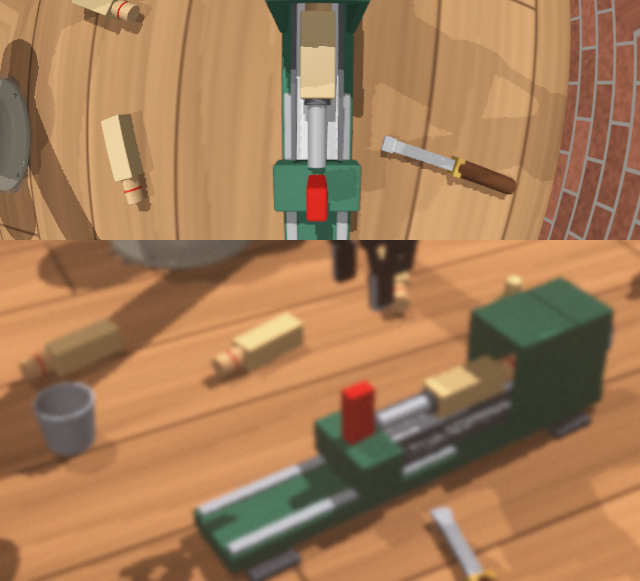

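The blank is in the channel, its spigot inside the hood, with the pad against its square end at (317,100). Cup, bell and gouge are where they were. I check numerically that the tailstock hasn't crept back.

Run:
```python
from h import *
import pickle
s,w,im=pickle.load(open('pics/w5.pkl','rb'))
O=np.array([.5996,.0385]);u=np.array([-.1115,.9938])
def fin(w,im):
    hsv=cv2.cvtColor(im,cv2.COLOR_RGB2HSV).astype(int)
    red=((hsv[...,0]<6)|(hsv[...,0]>174))&(hsv[...,1]>180); red[:,:295]=0;red[:,340:]=0;red[:150]=0;red[240:]=0
    yy,xx=np.nonzero(red&(hsv[...,2]>190)); P=onz(fray(w,xx[yy>yy.max()-4].mean(),yy.max()+.5),.13); return (P[:2]-O)@u*1000
print('fin back edge',fin(w,im),'expect about -83')
for i in range(4): imaging.read_camera('side')
w=imaging.get_calibration('wrist');im=imaging.read_camera('wrist');print(fin(w,im))
```

```text
fin back edge -81.73169220670081 expect about -83
-81.78802461080974
```

The tailstock has stayed put, so I hand in.

```bash
python3 -c "
from workcell import order,read_state
print(read_state()['clock'],order.close_job())"
```

```text
the job is handed in; nothing more can be done
16.8667 None
```

The job is handed in at 16.9 s of the 64 s allowed. I took the ringed blank farthest from the base (about 0.44 m away) and laid it in the channel, round end to the hood, about 4 mm past the channel point. I let go of it, then slid the tailstock by its red grip about 114 mm.

- **Drive centre:** the push force rose from a steady 9 N or so to 12.8 N at contact, about 38 mm inside the mouth. I stopped at 16.7 N, so the spring is at roughly 7.5 to 8 N. Position puts the give at about 5.0 mm and force at about 5.5 mm. Force readings vary by roughly ±0.7 N.
- **After release:** the tailstock did not creep. Its fin read −81.7 and −81.8 mm in two looks about 0.25 s apart, against about −83 expected, which is within measuring error.
- **Margin:** the spring force is close to the tailstock's friction of about 8 N, so the hold has little to spare. I did not watch it for a full second.
- **Last picture:** the blank lies straight in the channel with the pad against its square end. The cup, bell and gouge look undisturbed by eye. The arm is clear of everything.

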